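# Close the storage box and stack the fridge tubs on it

## Robot

A 6-joint arm with a two-finger parallel gripper is mounted at the origin on the work surface. World frame = base frame: x ahead of the robot, y to its left, z up, the work surface at z = 0. Lengths are in m, angles in rad, forces in N, time in s.
With the tool pointing down it reaches from about 0.35 to 0.775 m from the base axis. Payload 7.3 kg.
Tool frame: the origin (TCP) lies at the centre of the arm's flange, where the gripper is bolted on; the fingertips stand 178 mm ahead of it and the grasp point (between the pads) lies 159 mm ahead of it (tip_extent is the distance from the TCP to the fingertips, in m); z points along the fingers, y is the line along which they close (so a half turn about z gives the same grasp; the last joint's range is limited). The gripper opens to 92 mm and grips with 3 to 60 N. Pads are 19 mm wide; open, the fingers measure 130 mm over their backs; the gripper's body (75 mm by 190 mm) begins 47 mm behind the grasp point.
Start: joints at [1.023, 0.342, 1.524, -0, 1.275, -0.146], TCP at [0.205, 0.483, 0.405] pointing down, gripper open.
Joint ranges: [-2.53, 2.53], [-0.77, 2.02], [0.04, 2.7], [-1, 4.14], [0.28, 2.66], [-3.11, 3.11]. Speed limits (rad/s): [2.57, 2.57, 3.14, 3.14, 3.14, 3.14].

## Interface

Orientations are given as [roll, pitch, yaw] about the fixed x, y, z axes, in that order (R = Rz(yaw) Ry(pitch) Rx(roll)).
In Python, from cell import * gives the robot as it stands.
- The arm moves only by the tool arm_command, never from a script. Its arguments are lists of equal length, an entry for each row: "xyz": the shift along the world's x, y, z in mm, a list of three; "spin": the turn about the world's z in degrees. In form: {"xyz": [[tx, ty, tz], ...], "spin": [spin, ...]}. A call has 1 to 20 rows; each row shifts and turns the commanded pose from where the row before left it; what a row does not reach is not made up. A row lasts 1/10 s, in which the tool goes at most 50 mm and 8.59 degrees, less where a joint would pass 70% of its speed; a pose out of reach is approached as far as the arm can. A call with a gripper value outside its range is refused whole. "jaw" is the opening, from -1 (shut) to 1 (fully open), set as the call begins (left out, the last holds). The fingers move at their own pace and stop on an object; "squeeze" is the grip in N (left out, the last holds). Time passes only in rows, so rows that do not move let the fingers close. It gives the time, the measured TCP pose, the force, the opening and the grip force at its end, in the units of the state.
- observe(): the state, without advancing time (a new reading comes with each control period).
- read_camera(name): name is "scene" or "side" or "wrist"; returns a dict with "img" (400x640x3 uint8, red, green, blue), "depth" (400x640 float32, m along the optical axis (not along the pixel's ray), 0 where there is no reading), "fx", "fy", "cx", "cy" (pixels), "world_from_camera" (4x4, takes a point from camera to world coordinates). Camera axes: x right, y up, looking along -z (the intrinsics and any distortion apply to the point x, -y, -z); pixel columns grow to the right and rows downward; lengths in m; the calibration is good to about 2 mm. A picture is of the moment at which its call begins.
- hand_in(): hands the job in; it is judged then, once.
The state is a dict: "time": time; "qpos": joint angles; "qvel": joint speeds; "joint_efforts": joint torques, N m; "tool_pos": TCP position; "tool_rot": TCP orientation; "contact_force": force on the tool from outside, world axes, zero at the start; "torque": the same for the moment, N m; "opening": finger opening in m; "grip_force": force on a finger pad.
Only numpy, scipy, OpenCV 4.12 (cv2) and the standard library are available. Lean on these libraries where they do the work, as an engineer would, in place of code of your own. Each camera call takes 0.05 s, during which the arm holds its last target. There are 200 camera calls.

## Task

Close the open storage box of limes with its rectangular lid, pressing it down evenly until it has clicked home under the clips on all four edges. Then stack on the lid, in this order, the long tub (its long side along the box's long side), the square pot and the round jar, each seated upright in the collar of the one below. Leave the round lid, the carton and the bottle where they are.

Things in the scene. Friction and masses are not known exactly. Their poses are not given: they have to be found in the camera images.
- box: open frosted box of limes, fixed on a mat 190x150 mm. 150 (x) by 110 (y) by 60 high, walls 4; origin: centre of underside, on the counter. Mid-edge on all 4 sides a white sprung clip, 50-60 long, top at 72, hooks 2 over the lid. Unsnapped, the lid rests on the clips 10 too high; pressed with 12-20 N in all, they give outwards and snap over it. Yaw within 0.3 rad; swaps sides with the lid
- lid: the box's white snap lid, 150 (x) by 110 (y) mm, 0.11 kg, right way up. Origin: centre of underside. A plug rim 139x99, 12 deep, enters the box with 1.5 play a side; plate from 12 to 17 above the origin; at its centre a round stacking collar, 60 outside, 53 inside, from 17 to 29: grip it there from above. Home, its plate is on the box's rim, its origin 48 above the box's. Either way round fits
- tub: long closed tub, 100 (x) by 64 (y) mm, 0.2-0.4 kg. Origin: centre of underside of its round foot (47 across, 11 high). Straight sides from 11 to 51 above the origin; white top at 51, on it a collar 60 outside, 53 inside, up to 63. Seated on the lid, its origin is 18 above the lid's
- pot: square closed pot, 60 x 60 mm (sides along x and y), 0.12-0.25 kg. Origin: centre of underside of its round foot (47 across, 11 high). Straight sides from 11 to 46 above the origin; white top at 46, on it a collar 60 outside, 53 inside, up to 58. Seated on the tub, its origin is 52 above the tub's
- jar: round jar, 60 mm in diameter, cap 62 in diameter from 44 to 58 above its origin, 0.11-0.23 kg. Origin: centre of underside of its round foot (47 across, 11 high). Seated on the pot, its origin is 47 above the pot's
- round_lid: not for this box: flat round white lid, 100 mm in diameter, 6 mm thick with a knob up to 18 mm, lying on the counter; origin at its underside's centre. Leave it where it is
- carton: drink carton, 70 x 70 mm and 208 mm high, standing on the robot's right; origin at its underside's centre. Leave it
- bottle: juice bottle, 64 mm in diameter and 190 mm high, standing on the robot's left; origin at its underside's centre. Leave it
There are look-alikes about, which are no part of the job. Leave any turquoise or yellow look-alike of the jar alone.

How it is judged:
By the outcome, as a careful person would: the job done as asked, in the order asked, and still so for the second after the job is handed in, with the robot touching nothing.
It also fails if it takes over 128 s, if anything falls off the work surface, if the arm or the gripper's body presses on something with over 40 N, if the wrist force passes 120 N, or if a joint passes its speed limit or range.

## Working session

There is one attempt and no reset: what is moved stays moved. The work goes in short steps, Python scripts to look and compute and a tool call to move; the robot and the scene stay as the last step left them, time stands still between calls to the robot, and variables do not carry over. Pictures are saved under pics/ and viewed, at most 14 in all, crops included, and the job is handed in when it is done.

Besides the shell and the picture viewer there is one more tool, called after "Request:" as name(argument=value, ...) on one line, values as JSON. arm_command: Moves the arm, as the interface text tells. Its arguments: {"type":"object","properties":{"xyz":{"type":"array","items":{"type":"array","items":{"type":"number"}}},"spin":{"type":"array","items":{"type":"number"}},"jaw":{"type":"number"},"squeeze":{"type":"number"}},"required":["xyz","spin"]}

```bash
ls; mkdir -p pics
cat > h.py <<'E'
from cell import *
import numpy as np, cv2
def snap(name,fn):
    c=read_camera(name); cv2.imwrite('pics/'+fn+'.png',c['img'][:,:,::-1]); np.savez('pics/'+fn+'.npz',**{k:np.array(v) for k,v in c.items()}); return c
def load(fn): return dict(np.load('pics/'+fn+'.npz'))
def cloud(c):
    v,u=np.mgrid[0:400,0:640]; d=c['depth']
    p=np.stack([(u-c['cx'])/c['fx']*d,-(v-c['cy'])/c['fy']*d,-d,np.ones_like(d)],-1)
    w=(p@c['world_from_camera'].T)[...,:3]; w[d==0]=np.nan; return w
def px(c,u,v,z):
    r=c['world_from_camera'][:3,:3]@np.array([(u-c['cx'])/c['fx'],-(v-c['cy'])/c['fy'],-1]); o=c['world_from_camera'][:3,3]
    return o+r*(z-o[2])/r[2]
E
python3 - <<'E'
from h import *
o=observe(); print(o)
for n in ('scene','side'):
    c=snap(n,n+'0'); print(n,c['fx'],c['cx'],c['cy'],c['world_from_camera'].round(3).tolist(),[k for k in c])
E
```

```text
pics
{'time': 0.0, 'qpos': array([ 1.02301585e+00,  3.42728905e-01,  1.52501699e+00,  1.03473029e-05,
        1.27540665e+00, -1.45977078e-01]), 'qvel': array([ 0.00125771, -0.00155773,  0.00102073,  0.00010865,  0.00101463,
       -0.00017139]), 'joint_efforts': array([ 1.96549387e-03, -4.31246102e+01, -2.44228971e+01,  7.20012467e-02,
        5.57217922e-02, -9.72514545e-05]), 'tool_pos': array([0.20521235, 0.48308489, 0.40404155]), 'tool_rot': array([-3.14005079e+00, -2.36690453e-04,  2.73978605e+00]), 'contact_force': array([ 0.48026105,  0.73331742, -0.21063428]), 'torque': array([ 0.03877798, -0.05247307, -0.03245401]), 'grip_force': 0.0, 'opening': 0.09167384130246758}
scene 426.0748846485396 327.3389733877219 199.751618937512 [[0.121, -0.567, 0.815, 1.55], [0.993, 0.058, -0.107, -0.119], [0.014, 0.821, 0.57, 0.744], [0.0, 0.0, 0.0, 1.0]] ['img', 'depth', 'fx', 'fy', 'cx', 'cy', 'world_from_camera']
side 406.9662184981108 320.6788410207005 198.99831245618995 [[0.828, 0.38, -0.414, 0.073], [-0.561, 0.546, -0.622, -0.693], [-0.011, 0.747, 0.665, 0.778], [0.0, 0.0, 0.0, 1.0]] ['img', 'depth', 'fx', 'fy', 'cx', 'cy', 'world_from_camera']
```

View pics/scene0.png

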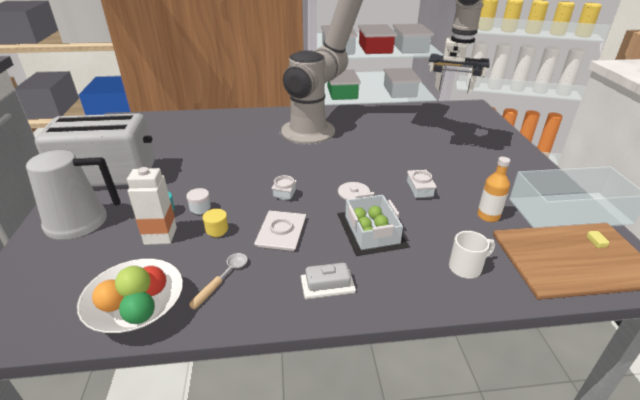

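View pics/side0.png

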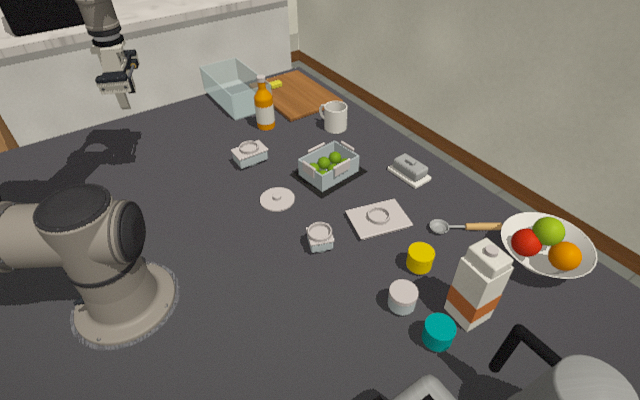

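The scene view shows the box at (373,222), lid (281,230), pot (284,187), tub (421,183) and white jar (198,201), with yellow and turquoise decoys near the carton. The side view agrees: box (330,165), lid (378,218), pot (320,237), tub (249,153), jar (403,297).

Run:
```python
from h import *
A={}
for n in('scene0','side0'):
    c=load(n); A[n]=(c,cloud(c))
# boxes in px per view, height bands
spec={'box':[(340,190,408,250),(290,135,370,195),(.05,.08)],'lid':[(250,205,312,255),(340,195,418,240),(.009,.022)],
'lidcol':[(262,212,298,240),(360,200,396,228),(.023,.034)],
'tub':[(403,166,440,200),(226,135,274,170),(.045,.056)],'tubcol':[(403,166,440,200),(226,135,274,170),(.058,.068)],
'pot':[(268,170,302,202),(302,218,338,255),(.040,.050)],'potcol':[(268,170,302,202),(302,218,338,255),(.053,.063)],'jar':[(184,186,213,214),(385,278,421,316),(.050,.064)]}
for k,(a,b,(z0,z1)) in spec.items():
    for n,r in zip(A,(a,b)):
        c,w=A[n]; u0,v0,u1,v1=r; q=w[v0:v1,u0:u1].reshape(-1,3); q=q[np.isfinite(q[:,2])]
        s=q[(q[:,2]>z0)&(q[:,2]<z1)]
        if len(s)<5: print(k,n,len(s),np.percentile(q[:,2],[5,50,95]));continue
        R=cv2.minAreaRect((s[:,:2]*1000).astype(np.float32))
        print(k,n,len(s),'mean',s.mean(0).round(4),'rect',np.round(R[0],1),np.round(R[1],1),round(R[2],1),'z',np.percentile(s[:,2],[5,95]).round(4))
```

```text
box scene0 775 mean [0.6497 0.128  0.0613] rect [643.9 126.3] [166.6 124.8] 7.2 z [0.0511 0.0723]
box side0 725 mean [0.6423 0.1199 0.0615] rect [643.8 122.3] [166.  126.5] 5.2 z [0.0512 0.0734]
lid scene0 1286 mean [ 0.6387 -0.1248  0.017 ] rect [ 630.7 -124.2] [110.5 154.6] 74.5 z [0.0145 0.0196]
lid side0 1486 mean [ 0.6285 -0.1311  0.0182] rect [ 632.2 -127.8] [112.9 151.8] 74.6 z [0.0157 0.0207]
lidcol scene0 113 mean [ 0.6313 -0.1253  0.0273] rect [ 631.2 -124.6] [60.5 58. ] 5.7 z [0.0235 0.0307]
lidcol side0 133 mean [ 0.6314 -0.1278  0.0281] rect [ 627.9 -128.5] [68.9 59.4] 1.1 z [0.0234 0.0319]
tub scene0 279 mean [0.4849 0.3121 0.0516] rect [470.1 313.3] [110.7  65.2] 2.7 z [0.0475 0.0547]
tub side0 335 mean [0.4704 0.3071 0.052 ] rect [473.1 310.7] [ 67.1 100.5] 88.5 z [0.0477 0.0549]
tubcol scene0 101 mean [0.4741 0.3141 0.0617] rect [471.7 315.5] [58.2 63. ] 50.1 z [0.0582 0.0657]
tubcol side0 98 mean [0.4737 0.3119 0.062 ] rect [473.  311.2] [57.4 62.9] 16.0 z [0.0583 0.0656]
pot scene0 182 mean [ 0.4548 -0.1078  0.0461] rect [ 454.7 -108.3] [62.8 63.4] 73.2 z [0.0421 0.0493]
pot side0 325 mean [ 0.4519 -0.1138  0.0469] rect [ 452.4 -112.2] [60.7 58.8] 70.6 z [0.0439 0.0494]
potcol scene0 88 mean [ 0.4556 -0.1083  0.0567] rect [ 453.7 -108.1] [57.  59.8] 57.0 z [0.0535 0.0596]
potcol side0 142 mean [ 0.454  -0.113   0.0575] rect [ 454.4 -112.3] [59.7 56.6] 56.8 z [0.0536 0.061 ]
jar scene0 269 mean [ 0.5131 -0.352   0.057 ] rect [ 538.3 -348.3] [138.9  59.7] 12.5 z [0.0522 0.0597]
jar side0 610 mean [ 0.4986 -0.3622  0.0584] rect [ 500.2 -360.7] [63.6 59.2] 47.0 z [0.0531 0.0608]
```

Request:
arm_command(xyz=[[23.7,-33.8,0],[23.7,-33.8,0],[23.7,-33.8,0],[23.7,-33.8,0],[23.7,-33.8,0],[23.7,-33.8,0],[23.7,-33.8,0],[23.7,-33.8,0],[23.7,-33.8,0],[23.7,-33.8,0],[23.7,-33.8,0],[23.7,-33.8,0],[23.7,-33.8,0],[23.7,-33.8,0],[23.7,-33.8,0],[23.7,-33.8,0],[23.7,-33.8,0],[23.7,-33.8,0]], spin=[-4.6,-4.6,-4.6,-4.6,-4.6,-4.6,-4.6,-4.6,-4.6,-4.6,-4.6,-4.6,-4.6,-4.6,-4.6,-4.6,-4.6,-4.6], jaw=1)

```text
time: 1.9
tool_pos: [0.6326, -0.1267, 0.4042]
tool_rot: [-3.141, -0.0, 1.291]
contact_force: [0.2, 0.8, 0.6]
opening: 0.0918
grip_force: 0.0
```

Request:
arm_command(xyz=[[0,0,0],[0,0,0],[0,0,0]], spin=[0,0,0])

```text
time: 2.2
tool_pos: [0.6315, -0.1244, 0.4045]
tool_rot: [-3.14, -0.0, 1.296]
contact_force: [-1.1, 0.0, -0.2]
opening: 0.0915
grip_force: 0.0
```

Run:
```python
from h import *
c=snap('wrist','w1'); print(c['fx'],c['world_from_camera'].round(3).tolist()); print(observe()['tool_rot'])
```

```text
316.7813509821945 [[0.963, 0.26, 0.075, 0.651], [-0.27, 0.928, 0.256, -0.054], [-0.003, -0.266, 0.964, 0.385], [0.0, 0.0, 0.0, 1.0]]
[-3.14110197e+00 -2.31652906e-04  1.29630938e+00]
```

View pics/w1.png

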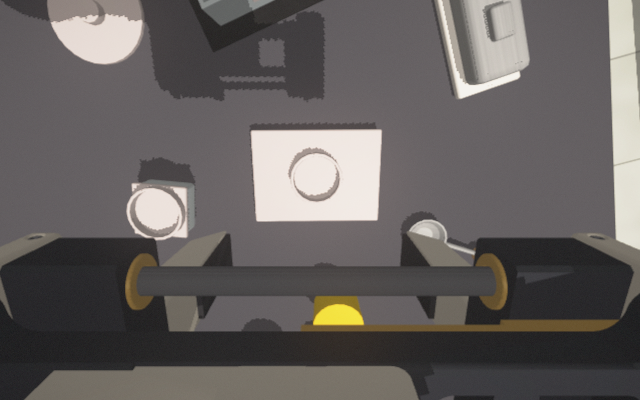

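The wrist view shows the lid at about (316,175), nearly aligned with the image, with the pot at (160,210).

```bash
cat >> h.py <<'E'
def rect(c,box,z,thr=150,hull=True):
    u0,v0,u1,v1=box; g=np.zeros((400,640),np.uint8); g[v0:v1,u0:u1]=(c['img'][v0:v1,u0:u1].min(2)>thr)*255
    cs,_=cv2.findContours(g,cv2.RETR_EXTERNAL,cv2.CHAIN_APPROX_NONE); k=max(cs,key=cv2.contourArea)[:,0]
    P=np.array([px(c,u,v,z)[:2]*1000 for u,v in k]); return P,cv2.minAreaRect(P.astype(np.float32))
E
python3 - <<'E'
from h import *
c=load('w1'); P,R=rect(c,(230,110,400,235),.017); print(R)
w=cloud(c); 
for (u0,v0,u1,v1),z0,z1 in (((280,140,350,210),.023,.034),((115,170,200,245),.053,.063),((115,170,200,245),.04,.05),((230,110,400,235),.01,.02)):
    q=w[v0:v1,u0:u1].reshape(-1,3); s=q[(q[:,2]>z0)&(q[:,2]<z1)]; print(len(s),s.mean(0).round(4),cv2.minAreaRect((s[:,:2]*1000).astype(np.float32)))
E
```

```text
((629.8494873046875, -125.09623718261719), (109.376953125, 149.60826110839844), 74.7865982055664)
537 [ 0.6292 -0.1247  0.0283] ((629.4361572265625, -124.29100799560547), (58.93525314331055, 58.71799850463867), 29.662263870239258)
726 [ 0.4511 -0.1079  0.0572] ((451.76287841796875, -108.92652893066406), (59.23758316040039, 58.9029655456543), 28.714570999145508)
2162 [ 0.4531 -0.1078  0.0462] ((451.83514404296875, -108.56262969970703), (59.81138229370117, 60.39435577392578), 69.67771911621094)
10924 [ 0.6301 -0.1219  0.017 ] ((629.3724365234375, -124.66500091552734), (109.9571533203125, 150.38970947265625), 74.546630859375)
```

Request:
arm_command(xyz=[[-2,0,-40],[0,0,-40],[0,0,-40],[0,0,-40],[0,0,-30],[0,0,-14],[0,0,0],[0,0,0]], spin=[0,0,0,0,0,0,0,0])

```text
time: 3.05
tool_pos: [0.6304, -0.1249, 0.2024]
tool_rot: [3.139, 0.0, 1.295]
contact_force: [0.3, 0.6, 0.2]
opening: 0.0917
grip_force: 0.0
```

Request:
arm_command(xyz=[[-1,0,-4],[0,0,0],[0,0,0]], spin=[0,0,0])

```text
time: 3.35
tool_pos: [0.629, -0.1253, 0.1977]
tool_rot: [3.14, 0.0, 1.295]
contact_force: [0.7, -0.5, 0.4]
opening: 0.0919
grip_force: 0.0
```

Request:
arm_command(xyz=[[0,0,0],[0,0,0],[0,0,0],[0,0,0],[0,0,0],[0,0,0],[0,0,0],[0,0,0]], spin=[0,0,0,0,0,0,0,0], jaw=-1, squeeze=40)

```text
time: 4.15
tool_pos: [0.6289, -0.1252, 0.1967]
tool_rot: [3.141, 0.0, 1.295]
contact_force: [2.3, -0.1, -0.1]
opening: 0.0579
grip_force: 40.0
```

Request:
arm_command(xyz=[[0,0,20],[0,0,40],[0,0,45],[0,15,45],[0,20,45],[2,25,13],[4,25,0],[4,25,0],[4,20,0],[0,0,0],[0,0,0],[0,0,0]], spin=[0,0,0,3,3,3,3,3,3,3.5,0,0])

```text
time: 5.35
tool_pos: [0.6428, 0.0047, 0.4045]
tool_rot: [-3.141, 0.0, 1.668]
contact_force: [0.1, 0.0, -1.1]
opening: 0.0582
grip_force: 40.0
```

Run:
```python
from h import *
c=snap('wrist','w2'); print(observe()['tool_pos'],observe()['tool_rot'])
```

```text
[0.64280089 0.0044043  0.40456825] [-3.14117666e+00  2.54165601e-05  1.66799298e+00]
```

View pics/w2.png

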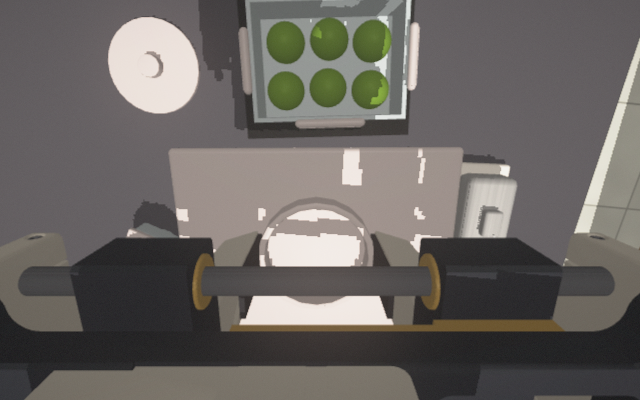

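The lid is held level, with its far edge at row 150. The box at (330,60) is cut off at the top, so I'll back off 40 mm to see it all.

Request:
arm_command(xyz=[[0,-20,0],[0,-20,0],[0,0,0],[0,0,0],[0,0,0]], spin=[0,0,0,0,0])

```text
time: 5.9
tool_pos: [0.6428, -0.0349, 0.4048]
tool_rot: [3.142, -0.0, 1.669]
contact_force: [0.2, 1.0, -0.5]
opening: 0.0577
grip_force: 40.0
```

Run:
```python
from h import *
c=snap('wrist','w3'); o=observe(); print(o['tool_pos'],o['tool_rot'])
w=cloud(c); m=np.isfinite(w[...,2]); 
q=w[0:140].reshape(-1,3); q=q[np.isfinite(q[:,2])]
print(np.histogram(q[:,2],bins=np.arange(-.01,.09,.005)))
for z0,z1 in ((.056,.064),(.066,.078)):
    s=q[(q[:,2]>z0)&(q[:,2]<z1)&(abs(q[:,0]-.644)<.11)&(abs(q[:,1]-.124)<.09)]
    R=cv2.minAreaRect((s[:,:2]*1000).astype(np.float32)); print(len(s),R,s.mean(0),s.min(0),s.max(0))
    if z0>.06:
        im=np.zeros((180,240),np.uint8); im[((s[:,1]-.034)*1000).astype(int),((s[:,0]-.524)*1000).astype(int)]=255
        im=cv2.morphologyEx(im,cv2.MORPH_CLOSE,np.ones((5,5)))
        n,l,st,ce=cv2.connectedComponentsWithStats(im)
        for i in range(1,n):
            if st[i,4]>30:
                pts=np.argwhere(l==i)[:,::-1].astype(np.float32); r=cv2.minAreaRect(pts); print('clip',st[i,4],np.array(r[0])+[524.5,34.5],r[1],r[2])
# lid in hand
q=w.reshape(-1,3); s=q[(q[:,2]>.2)&(q[:,2]<.235)&(q[:,1]<.1)]; print('lid',len(s),s.min(0),s.max(0))
for v in range(140,200,4): print(v,np.nanmedian(w[v,300:340,2]).round(4),np.nanmedian(w[v,300:340,1]).round(4),end=' | ')
```

```text
[ 0.64284906 -0.03466449  0.40474604] [ 3.14153657e+00 -3.06463699e-04  1.66997832e+00]
(array([    0, 26723, 43104,  6076,   744,   614,   272,   638,  1315,
        1978,  2398,   374,   231,   649,   683,   379,  1219,     0,
           0]), array([-0.01 , -0.005,  0.   ,  0.005,  0.01 ,  0.015,  0.02 ,  0.025,
        0.03 ,  0.035,  0.04 ,  0.045,  0.05 ,  0.055,  0.06 ,  0.065,
        0.07 ,  0.075,  0.08 ,  0.085]))
1284 ((644.8355102539062, 100.52848052978516), (150.5086669921875, 73.94075775146484), 6.026943683624268) [0.64825911 0.09210232 0.05991241] [0.56647634 0.06093325 0.05600817] [0.72265974 0.14465418 0.06373557]
1593 ((644.172607421875, 98.73680114746094), (163.88027954101562, 70.92520141601562), 5.544924736022949) [0.64319787 0.09499324 0.07084843] [0.55948995 0.06085948 0.06610215] [0.72530115 0.14166803 0.07429765]
clip 559 [648.3842926   68.44501495] (66.48303985595703, 9.237131118774414) 6.9810566902160645
clip 358 [565.86027527 106.32740021] (9.683342933654785, 39.989593505859375) 6.009006023406982
clip 325 [719.27694702 123.78462219] (9.550674438476562, 36.590248107910156) 7.125016689300537
lid 31330 [ 0.56214616 -0.08732175  0.22141521] [0.71541207 0.02786228 0.23498876]
140 -0.0 0.006 | 144 0.0003 0.0014 | 148 0.2241 0.0203 | 152 0.2253 0.0184 | 156 0.2252 0.0164 | 160 0.2252 0.0145 | 164 0.2252 0.0124 | 168 0.2251 0.0105 | 172 0.2252 0.0084 | 176 0.2252 0.0063 | 180 0.2253 0.0041 | 184 0.2251 0.0021 | 188 0.225 0.0 | 192 0.2252 -0.0022 | 196 0.225 -0.0043 |
```

View pics/w3.png

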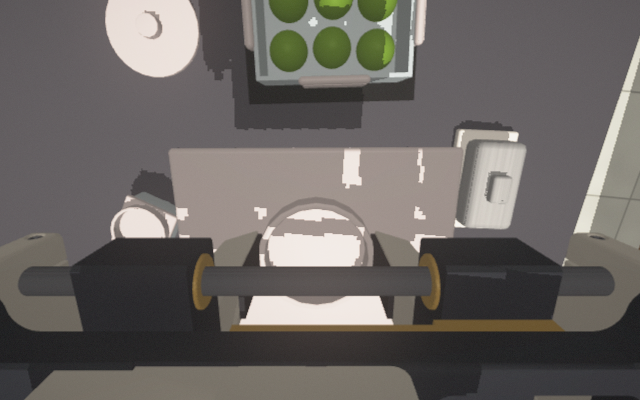

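The box moved further out of view at the top of the image, so that was the wrong way. I'll go forward and up instead.

Request:
arm_command(xyz=[[0,24,30],[0,24,30],[0,0,0],[0,0,0],[0,0,0]], spin=[0,0,0,0,0])

```text
time: 6.45
tool_pos: [0.6428, 0.0127, 0.4634]
tool_rot: [-3.139, -0.0, 1.67]
contact_force: [0.8, 0.4, -2.0]
opening: 0.058
grip_force: 40.0
```

```bash
cat > box.py <<'E'
from h import *
c=snap('wrist','w4'); o=observe(); print(o['tool_pos'],o['tool_rot'])
w=cloud(c); q=w[0:180].reshape(-1,3); q=q[np.isfinite(q[:,2])]
for z0,z1 in ((.056,.0635),(.066,.078)):
    s=q[(q[:,2]>z0)&(q[:,2]<z1)&(abs(q[:,0]-.644)<.11)&(abs(q[:,1]-.124)<.09)]
    R=cv2.minAreaRect((s[:,:2]*1000).astype(np.float32)); print(len(s),R,s.min(0),s.max(0))
    if z0>.06:
        im=np.zeros((180,240),np.uint8); im[((s[:,1]-.034)*1000).astype(int),((s[:,0]-.524)*1000).astype(int)]=255
        im=cv2.morphologyEx(im,cv2.MORPH_CLOSE,np.ones((5,5)))
        n,l,st,ce=cv2.connectedComponentsWithStats(im)
        for i in range(1,n):
            if st[i,4]>30:
                pts=np.argwhere(l==i)[:,::-1].astype(np.float32); r=cv2.minAreaRect(pts); print('clip',st[i,4],np.array(r[0])+[524.5,34.5],r[1],r[2])
g=w.reshape(-1,3); s=g[(g[:,2]>.282)&(g[:,2]<.288)&(g[:,1]<.2)]
R=cv2.minAreaRect((s[:,:2]*1000).astype(np.float32)); print('lid',len(s),R)
E
python3 box.py
```

```text
[0.64284042 0.01238443 0.46316714] [-3.13893130e+00 -2.71163448e-04  1.66944796e+00]
1799 ((641.2073364257812, 125.67498016357422), (150.3673553466797, 110.11730194091797), 7.179362773895264) [0.56054398 0.06198249 0.05600066] [0.72186871 0.18842768 0.06323873]
1849 ((641.3468017578125, 125.60755157470703), (163.5239715576172, 123.02105712890625), 7.34391975402832) [0.55828188 0.06131628 0.0664921 ] [0.72494587 0.18891277 0.07451677]
clip 556 [648.17693329  68.58461761] (67.59893035888672, 9.178569793701172) 7.125016689300537
clip 481 [564.95851517 115.56113434] (9.383624076843262, 56.56606674194336) 7.594643592834473
clip 488 [717.76922607 135.16376495] (9.469879150390625, 57.55510330200195) 7.352379322052002
clip 585 [634.11870575 182.02667236] (67.35466003417969, 9.369609832763672) 6.952957630157471
lid 30337 ((640.9740600585938, 16.27801513671875), (149.83970642089844, 104.20770263671875), 5.805193901062012)
```

Request:
arm_command(xyz=[[-1.1,30,0],[0,40,0],[0,30,-10],[0,12.4,-30],[0,0,-40],[0,0,-40],[0,0,-23],[0,0,0],[0,0,0],[0,0,0]], spin=[1.4,0,0,0,0,0,0,0,0,0])

```text
time: 7.5
tool_pos: [0.6424, 0.1249, 0.3236]
tool_rot: [3.138, 0.0, 1.694]
contact_force: [-0.2, -0.3, -1.6]
opening: 0.0577
grip_force: 40.0
```

Run:
```python
from h import *
for n in('wrist','scene','side'): c=snap(n,n+'5')
o=observe(); print(o['tool_pos'],o['tool_rot'])
zl=o['tool_pos'][2]-.1967+.017
for n,b in (('wrist5',None),('scene5',(330,140,410,250)),('side5',(280,90,380,200))):
    c=load(n); g=cloud(c)
    if b: g=g[b[1]:b[3],b[0]:b[2]]
    g=g.reshape(-1,3)
    for z0,z1 in ((zl-.003,zl+.003),(.067,.075)):
        s=g[(g[:,2]>z0)&(g[:,2]<z1)&(abs(g[:,0]-.642)<.11)&(abs(g[:,1]-.125)<.08)]
        if len(s)>5: print(n,z0,len(s),cv2.minAreaRect((s[:,:2]*1000).astype(np.float32)),s.min(0).round(3),s.max(0).round(3))
a=cv2.resize(load('scene5')['img'][120:260,300:440],(480,480),interpolation=2); b=cv2.imread('pics/wrist5.png')
cv2.imwrite('pics/v5.png',cv2.resize(b,(640,400)))
```

```text
[0.64206446 0.12508757 0.32339631] [3.13870908e+00 1.31244384e-04 1.69414687e+00]
wrist5 0.14069631009582928 30502 ((641.6651000976562, 128.580810546875), (150.54641723632812, 104.32551574707031), 7.568047046661377) [0.561 0.071 0.141] [0.715 0.189 0.147]
wrist5 0.067 1074 ((634.716552734375, 182.09117126464844), (66.78192138671875, 7.958950042724609), 7.123497009277344) [0.602 0.174 0.067] [0.668 0.19  0.074]
scene5 0.14069631009582928 939 ((643.472412109375, 125.90071105957031), (152.8892822265625, 111.0733413696289), 7.415233612060547) [0.568 0.063 0.141] [0.725 0.189 0.147]
scene5 0.067 155 ((656.5418701171875, 116.59721374511719), (145.6814727783203, 120.31970977783203), 53.74311828613281) [0.566 0.062 0.067] [0.726 0.19  0.075]
side5 0.14069631009582928 746 ((642.29833984375, 123.09635925292969), (149.099365234375, 112.44522094726562), 7.748788833618164) [0.564 0.059 0.141] [0.723 0.184 0.147]
side5 0.067 142 ((639.5841064453125, 110.58296203613281), (115.44571685791016, 166.2448272705078), 69.83003997802734) [0.56  0.056 0.067] [0.728 0.18  0.075]
```

View pics/v5.png

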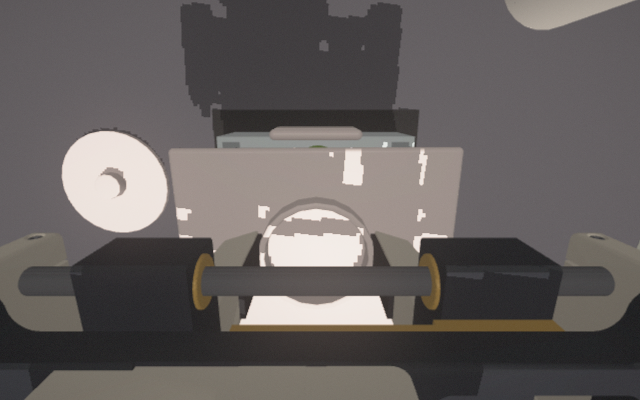

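Lid and box centres agree to within about 0.5 mm from the wrist, scene and side views. Descending.

Request:
arm_command(xyz=[[0,0,-30],[0,0,-20],[0,0,-12],[0,0,0],[0,0,0]], spin=[-0.2,0,0,0,0])

```text
time: 8.15
tool_pos: [0.6422, 0.1253, 0.2608]
tool_rot: [3.14, 0.0, 1.691]
contact_force: [-0.9, -0.0, -0.2]
opening: 0.0576
grip_force: 40.0
```

Request:
arm_command(xyz=[[0,0,-2],[0,0,-2],[0,0,-2],[0,0,0],[0,0,0]], spin=[0,0,0,0,0])

```text
time: 8.65
tool_pos: [0.6421, 0.1252, 0.2546]
tool_rot: [3.14, 0.0, 1.691]
contact_force: [1.1, 0.1, 3.4]
opening: 0.0577
grip_force: 40.0
```

Request:
arm_command(xyz=[[0,0,-1],[0,0,-1],[0,0,-1],[0,0,-1],[0,0,0],[0,0,0]], spin=[0,0,0,0,0,0], squeeze=60)

```text
time: 9.25
tool_pos: [0.6423, 0.1252, 0.2513]
tool_rot: [3.138, 0.0, 1.691]
contact_force: [-0.2, -0.9, 8.1]
opening: 0.0576
grip_force: 60.1
```

Request:
arm_command(xyz=[[0,0,-1],[0,0,-1],[0,0,-1],[0,0,0],[0,0,0]], spin=[0,0,0,0,0])

```text
time: 9.75
tool_pos: [0.6419, 0.125, 0.2461]
tool_rot: [-3.141, 0.0, 1.691]
contact_force: [4.7, -1.3, -2.6]
opening: 0.0578
grip_force: 60.1
```

Request:
arm_command(xyz=[[0,0,-1],[0,0,-1],[0,0,-0.5],[0,0,0],[0,0,0]], spin=[0,0,0,0,0])

```text
time: 10.25
tool_pos: [0.6417, 0.1251, 0.2447]
tool_rot: [-3.142, 0.0, 1.691]
contact_force: [-2.2, -3.0, 5.8]
opening: 0.0574
grip_force: 60.1
```

Request:
arm_command(xyz=[[0,0,-1],[0,0,-1],[0,0,-1],[0,0,0],[0,0,0]], spin=[0,0,0,0,0])

```text
time: 10.75
tool_pos: [0.6415, 0.1251, 0.2446]
tool_rot: [3.14, 0.0, 1.691]
contact_force: [-7.3, -3.9, 22.0]
opening: 0.0575
grip_force: 60.2
```

Request:
arm_command(xyz=[[0,0,1.5],[0,0,1.5],[0,0,0]], spin=[0,0,0])

```text
time: 11.05
tool_pos: [0.6417, 0.1252, 0.2447]
tool_rot: [3.141, 0.0, 1.691]
contact_force: [-2.4, -3.3, 7.3]
opening: 0.0578
grip_force: 60.1
```

Request:
arm_command(xyz=[[0,0,0],[0,0,0],[0,0,0],[0,0,0],[0,0,0],[0,0,0],[0,0,30],[0,0,40],[0,0,45],[0,-20,45],[0,-40,0],[0,0,0],[0,0,0],[0,0,0]], spin=[0,0,0,0,0,0,0,0,0,0,0,0,0,0], jaw=1)

```text
time: 12.45
tool_pos: [0.6417, 0.0658, 0.4034]
tool_rot: [-3.14, -0.001, 1.691]
contact_force: [-0.7, 0.9, -0.3]
opening: 0.092
grip_force: 0.0
```

Run:
```python
from h import *
c=snap('wrist','w6'); o=observe(); print(o['tool_pos'],o['tool_rot'])
w=cloud(c); g=w.reshape(-1,3)
g=g[(abs(g[:,0]-.642)<.11)&(abs(g[:,1]-.125)<.09)]
for z0,z1 in ((.060,.068),(.0735,.082)):
    s=g[(g[:,2]>z0)&(g[:,2]<z1)]; print(z0,len(s),cv2.minAreaRect((s[:,:2]*1000).astype(np.float32)),s.mean(0))
s=g[(g[:,2]>.060)&(g[:,2]<.068)]
print('plane',np.linalg.lstsq(np.c_[s[:,:2]-[.642,.125],np.ones(len(s))],s[:,2],rcond=None)[0])
```

```text
[0.64173381 0.06605076 0.40341661] [-3.14028119e+00 -5.36886538e-04  1.69167445e+00]
0.06 16344 ((641.3148803710938, 126.31428527832031), (165.86749267578125, 120.28201293945312), 2.3700826168060303) [0.64073969 0.12827633 0.0650972 ]
0.0735 740 ((636.7945556640625, 133.58465576171875), (107.15965270996094, 145.48361206054688), 80.50811004638672) [0.63988133 0.12690875 0.07670593]
plane [-0.00146404  0.00129834  0.0650911 ]
```

View pics/w6.png

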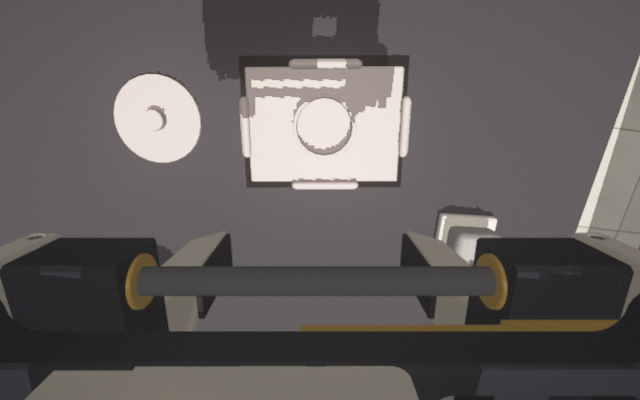

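Lid plane reads 0.0651 m and level, with all four clips (top (325,64), left (246,127), right (405,127), bottom (325,186)) over it. It is home. Next, the tub.

Request:
arm_command(xyz=[[-10,20,0],[-10,20,0],[-10,20,0],[-10,20,0],[-10,20,0],[-10,20,0],[-10,20,0],[-10,20,0],[-10,20,0],[-10,20,0],[-10,20,0],[-10,20,0],[0,5,0],[0,0,0],[0,0,0]], spin=[7,7,7,7,7,7,7,7,7,7,7,6,0,0,0])

```text
time: 14.0
tool_pos: [0.5221, 0.31, 0.4039]
tool_rot: [-3.141, -0.0, 3.138]
contact_force: [-0.1, -0.1, -0.0]
opening: 0.0918
grip_force: 0.0
```

```bash
cat > near.py <<'E'
from h import *
import sys
def near(fn,x,y,bands,r=.08):
    c=load(fn); g=cloud(c).reshape(-1,3); g=g[np.hypot(g[:,0]-x,g[:,1]-y)<r]
    for z0,z1 in bands:
        s=g[(g[:,2]>z0)&(g[:,2]<z1)]
        if len(s)<5: print(z0,len(s)); continue
        P=(s[:,:2]*1000).astype(np.float32); R=cv2.minAreaRect(P); C=cv2.minEnclosingCircle(P)
        print(fn,z0,len(s),np.round(R[0],1),np.round(R[1],1),round(R[2],1),'circ',np.round(C[0],1),round(C[1],1),'z',np.median(s[:,2]).round(4))
def shot(fn):
    snap('wrist',fn); o=observe(); print(o['tool_pos'].round(4),o['tool_rot'].round(3))
E
python3 - <<'E'
from near import *
near('w6',.642,.125,[(.072,.08)],.04)
shot('w7'); near('w7',.473,.312,[(.047,.055),(.059,.067)])
E
```

```text
w6 0.072 755 [640.3 126. ] [59.1 58.3] 51.7 circ [640.5 126. ] 29.9 z 0.0768
[0.5222 0.3096 0.404 ] [-3.141 -0.     3.138]
w7 0.047 5377 [470.1 314.1] [64.1 99.5] 89.8 circ [470.  314.1] 58.0 z 0.0511
w7 0.059 663 [470.2 314.2] [59.  58.8] 43.7 circ [470.5 314.1] 30.0 z 0.0628
```

Request:
arm_command(xyz=[[-26,2,0],[-25.7,2.4,-20],[0,0,-40],[0,0,-45],[0,0,-45],[0,0,-35],[0,0,-26],[0,0,0],[0,0,0]], spin=[0,0,0,0,0,0,0,0,0])

```text
time: 14.95
tool_pos: [0.4708, 0.3142, 0.1936]
tool_rot: [3.142, -0.0, 3.138]
contact_force: [-0.3, -0.6, 0.5]
opening: 0.0919
grip_force: 0.0
```

Request:
arm_command(xyz=[[0,0,0],[0,0,0],[0,0,0],[0,0,0],[0,0,0],[0,0,0]], spin=[0,0,0,0,0,0], jaw=-1, squeeze=25)

```text
time: 15.55
tool_pos: [0.4703, 0.3146, 0.1941]
tool_rot: [3.141, 0.001, 3.14]
contact_force: [0.2, -2.1, 6.2]
opening: 0.0636
grip_force: 25.0
```

Request:
arm_command(xyz=[[0,0,20],[0,0,40],[0,0,45],[10,-10,5],[30,-30,0],[35,-40,0],[35,-40,0],[30,-39,0],[20,-20,0],[10.7,-10,0],[0,0,0],[0,0,0]], spin=[0,0,0,1,1,1,1,1,1,1.3,0,0])

```text
time: 16.75
tool_pos: [0.6362, 0.1305, 0.3023]
tool_rot: [3.141, -0.002, -3.017]
contact_force: [-0.8, -0.6, -2.9]
opening: 0.0641
grip_force: 25.0
```

Request:
arm_command(xyz=[[4.8,-4.9,0],[0,0,0],[0,0,0]], spin=[0,0,0])

```text
time: 17.05
tool_pos: [0.6412, 0.126, 0.3033]
tool_rot: [3.141, -0.0, -3.016]
contact_force: [0.2, 0.4, -2.9]
opening: 0.0641
grip_force: 25.0
```

Run:
```python
from near import *
shot('w8'); near('w8',.641,.125,[(.155,.162),(.168,.175),(.060,.068)],.1)
for n in('scene','side'):
    snap(n,n+'8'); near(n+'8',.641,.125,[(.155,.162),(.168,.175),(.060,.068)],.1)
near('scene5',.641,.125,[(.141,.147)],.1)
```

```text
[0.6412 0.126  0.3033] [ 3.141 -0.    -3.016]
w8 0.155 16034 [626.9 125.2] [71.2 98. ] 7.3 circ [629.6 125.5] 49.0 z 0.1603
w8 0.168 2772 [633.  125.7] [43.5 69.6] 7.3 circ [644.3 127.2] 35.2 z 0.1719
w8 0.06 8833 [598.5 113.9] [ 80.  131.2] 19.0 circ [609.  117.5] 71.7 z 0.0651
scene8 0.155 322 [658.3 129.9] [85.7 89.5] 27.9 circ [655.1 125. ] 50.6 z 0.1601
scene8 0.168 116 [648.5 126.7] [48.7 99.5] 17.9 circ [644.4 126.6] 50.9 z 0.1715
scene8 0.06 1060 [646.3 125.2] [161.2 121.6] 7.3 circ [643.9 125.1] 91.4 z 0.0653
side8 0.155 170 [622.  121.3] [60.9 99.2] 4.9 circ [633.  121.8] 50.1 z 0.1607
side8 0.168 72 [632.6 123.7] [96.3 37.5] 75.4 circ [632.9 123.6] 51.5 z 0.1718
side8 0.06 805 [644.2 118.7] [164.8 120.4] 4.1 circ [643.8 121.8] 90.6 z 0.066
scene5 0.141 944 [643.5 125.9] [152.9 111.1] 7.4 circ [644.8 124.9] 90.7 z 0.1444
```

View pics/w8.png

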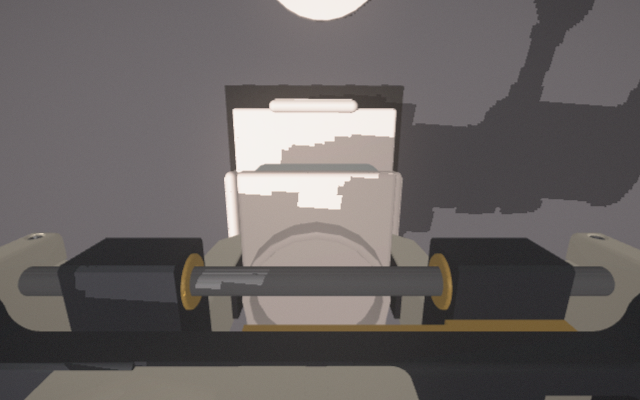

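The tub is held level above the lid, its left edge giving a centre x of about 641 mm, aligned with the box. Lowering it.

Request:
arm_command(xyz=[[0,0,-18],[0,0,-12],[0,0,-6],[0,0,-3],[0,0,0],[0,0,0]], spin=[0,0,0,0,0,0])

```text
time: 17.8
tool_pos: [0.6417, 0.1254, 0.2647]
tool_rot: [3.142, 0.001, -3.016]
contact_force: [-0.1, 0.1, -3.0]
opening: 0.0643
grip_force: 25.0
```

Request:
arm_command(xyz=[[0,0,-2],[0,0,-2],[0,0,0],[0,0,0]], spin=[0,0,0,0])

```text
time: 18.2
tool_pos: [0.6414, 0.1255, 0.2603]
tool_rot: [3.142, 0.0, -3.016]
contact_force: [0.1, -0.3, -3.9]
opening: 0.0642
grip_force: 25.0
```

Request:
arm_command(xyz=[[0,0,-1],[0,0,-0.5],[0,0,0]], spin=[0,0,0])

```text
time: 18.5
tool_pos: [0.6414, 0.1254, 0.2601]
tool_rot: [-3.142, 0.001, -3.016]
contact_force: [-3.5, -1.2, 5.0]
opening: 0.0641
grip_force: 25.0
```

Request:
arm_command(xyz=[[0,0,0],[0,0,0],[0,0,0],[0,0,0],[0,0,0],[0,0,30],[0,0,45],[0,0,45],[20,0,25],[20,0,0],[0,0,0],[0,0,0]], spin=[0,0,0,0,0,0,0,0,0,0,0,0], jaw=1)

```text
time: 19.7
tool_pos: [0.6812, 0.1254, 0.4024]
tool_rot: [3.141, -0.003, -3.016]
contact_force: [0.6, 0.6, -0.9]
opening: 0.0919
grip_force: 0.0
```

Run:
```python
from near import *
shot('w9'); near('w9',.641,.125,[(.113,.121),(.125,.132)],.065)
near('w9',.641,.125,[(.126,.132)],.04)
```

```text
[0.6809 0.1254 0.4024] [ 3.141e+00 -3.000e-03 -3.016e+00]
w9 0.113 7895 [641.5 126.1] [99.1 64.2] 7.2 circ [641.6 125.9] 58.3 z 0.1171
w9 0.125 1017 [641.4 126.3] [58.7 58.9] 52.1 circ [641.5 126. ] 29.8 z 0.1289
w9 0.126 995 [641.4 126.3] [58.7 58.9] 52.1 circ [641.5 126. ] 29.8 z 0.1289
```

The tub is seated: top at 117 mm, yaw 7.2°. Next, the pot.

Request:
arm_command(xyz=[[-18,-25,0],[-18,-25,0],[-18,-25,0],[-18,-25,0],[-18,-25,0],[-18,-25,0],[-18,-25,0],[-18,-25,0],[-18,-25,0],[-18,-25,0],[0,0,0],[0,0,0],[0,0,0]], spin=[-2.75,-2.75,-2.75,-2.75,-2.75,-2.75,-2.75,-2.75,-2.75,-2.75,0,0,0])

```text
time: 21.05
tool_pos: [0.5015, -0.1238, 0.4036]
tool_rot: [3.141, -0.0, 2.788]
contact_force: [1.0, 0.2, 0.2]
opening: 0.0918
grip_force: 0.0
```

Run:
```python
from near import *
shot('w10'); near('w10',.452,-.109,[(.041,.050),(.054,.062)],.06)
```

```text
[ 0.5017 -0.1237  0.4036] [ 3.141 -0.     2.788]
w10 0.041 2666 [ 450.9 -109.5] [60.1 59.8] 69.2 circ [ 450.7 -109.6] 41.1 z 0.0461
w10 0.054 652 [ 450.9 -109.6] [58.8 58.6] 69.8 circ [ 451.  -109.4] 29.9 z 0.0578
```

Request:
arm_command(xyz=[[-25,7,0],[-25.5,7.2,-20],[0,0,-40],[0,0,-45],[0,0,-45],[0,0,-35],[0,0,-26],[0,0,0],[0,0,0]], spin=[0,0,0,0,0,0,0,0,0])

```text
time: 22.0
tool_pos: [0.4514, -0.1099, 0.1929]
tool_rot: [3.141, -0.001, 2.788]
contact_force: [0.3, -0.1, 0.9]
opening: 0.092
grip_force: 0.0
```

Request:
arm_command(xyz=[[0,0,0],[0,0,0],[0,0,0],[0,0,0],[0,0,0],[0,0,0],[0,0,0]], spin=[0,0,0,0,0,0,0], jaw=-1, squeeze=20)

```text
time: 22.7
tool_pos: [0.4511, -0.1104, 0.1931]
tool_rot: [3.141, 0.001, 2.787]
contact_force: [0.3, 0.6, 6.0]
opening: 0.0603
grip_force: 20.0
```

Request:
arm_command(xyz=[[0,0,20],[0,0,40],[0,0,45],[0,0,45],[10,10,27],[25,30,0],[30,38,0],[30,38,0],[30,38,0],[30,38,0],[20,28,0],[10,10,0],[5.3,6.3,0],[0,0,0],[0,0,0],[0,0,0]], spin=[0,0,0,0,2.5,3,3,4,4,4,3,2,2,0,0,0])

```text
time: 24.3
tool_pos: [0.6409, 0.1249, 0.3699]
tool_rot: [-3.141, -0.0, -3.018]
contact_force: [-0.4, -0.5, -1.7]
opening: 0.0603
grip_force: 20.0
```

Down 59 mm with a small correction.

Request:
arm_command(xyz=[[0.5,0.8,-20],[0,0,-20],[0,0,-10],[0,0,-4],[0,0,-2],[0,0,0],[0,0,0]], spin=[0,0,0,0,0,0,0])

```text
time: 25.0
tool_pos: [0.6419, 0.1267, 0.3147]
tool_rot: [-3.142, 0.002, -3.016]
contact_force: [0.3, -0.3, -1.6]
opening: 0.0601
grip_force: 20.0
```

Request:
arm_command(xyz=[[0,0,-2],[0,0,-1],[0,0,-0.5],[0,0,0],[0,0,0]], spin=[0,0,0,0,0])

```text
time: 25.5
tool_pos: [0.6418, 0.1268, 0.3112]
tool_rot: [-3.142, 0.001, -3.016]
contact_force: [-2.0, 0.3, 5.5]
opening: 0.0601
grip_force: 20.0
```

Request:
arm_command(xyz=[[0,0,0],[0,0,0],[0,0,0],[0,0,0],[0,0,0],[0,0,30],[0,0,45],[15,0,30],[25,0,0],[0,0,0],[0,0,0]], spin=[0,0,0,0,0,0,0,0,0,0,0], jaw=1)

```text
time: 26.6
tool_pos: [0.6817, 0.1267, 0.414]
tool_rot: [3.141, -0.002, -3.016]
contact_force: [-0.3, 0.8, -0.7]
opening: 0.0915
grip_force: 0.0
```

Run:
```python
from near import *
shot('w11'); near('w11',.6415,.126,[(.160,.168),(.172,.180)],.05); near('w11',.6415,.126,[(.113,.121)],.07)
# clutter near the jar
g=np.concatenate([cloud(load(n)).reshape(-1,3) for n in('scene0','side0')]); 
for z0,z1 in((.045,.065),(.19,.215)):
    s=g[(g[:,2]>z0)&(g[:,2]<z1)&(g[:,0]>.35)&(g[:,0]<.8)&(g[:,1]<-.2)&(g[:,1]>-.55)]
    im=np.zeros((350,450),np.uint8); im[((s[:,1]+.55)*1000).astype(int),((s[:,0]-.35)*1000).astype(int)]=255
    im=cv2.morphologyEx(im,cv2.MORPH_CLOSE,np.ones((7,7))); n,l,st,ce=cv2.connectedComponentsWithStats(im)
    for i in range(1,n):
        if st[i,4]>150: print(z0,'x',st[i,0]+350,st[i,0]+st[i,2]+350,'y',st[i,1]-550,st[i,1]+st[i,3]-550)
```

```text
[0.6814 0.1268 0.414 ] [ 3.141e+00 -2.000e-03 -3.016e+00]
w11 0.16 5267 [641.7 127.7] [59.6 60. ] 6.4 circ [641.8 127.5] 41.2 z 0.1641
w11 0.172 1379 [641.9 127.5] [59.2 58.9] 71.5 circ [642.  127.7] 30.1 z 0.1758
w11 0.113 2274 [641.3 126.2] [98.4 63.9] 7.3 circ [641.2 126. ] 57.9 z 0.1171
0.045 x 764 800 y -523 -373
0.045 x 472 535 y -494 -427
0.045 x 569 649 y -492 -411
0.045 x 469 534 y -391 -326
0.045 x 577 642 y -334 -267
0.19 x 580 638 y -489 -414
```

The pot is seated (top at 164 mm). Next, the white jar at about (501,-359), closing along an axis clear of the carton.

Request:
arm_command(xyz=[[-12,-32.4,0],[-12,-32.4,0],[-12,-32.4,0],[-12,-32.4,0],[-12,-32.4,0],[-12,-32.4,0],[-12,-32.4,0],[-12,-32.4,0],[-12,-32.4,0],[-12,-32.4,0],[-12,-32.4,0],[-12,-32.4,0],[-12,-32.4,0],[-12,-32.4,0],[-12,-32.4,0],[0,0,0],[0,0,0],[0,0,0]], spin=[-5.5,-5.5,-5.5,-5.5,-5.5,-5.5,-5.5,-5.5,-5.5,-5.5,-5.5,-5.5,-5.5,-5.5,-5.5,0,0,0])

```text
time: 28.45
tool_pos: [0.5019, -0.3581, 0.4151]
tool_rot: [3.142, -0.001, 1.829]
contact_force: [0.6, 1.1, 0.8]
opening: 0.0916
grip_force: 0.0
```

Run:
```python
from near import *
shot('w12'); near('w12',.501,-.359,[(.052,.064)],.05)
```

```text
[ 0.5021 -0.3579  0.4152] [ 3.142e+00 -1.000e-03  1.829e+00]
w12 0.052 2449 [ 498.4 -357.3] [60.2 60.9] 13.2 circ [ 498.4 -357.6] 31.0 z 0.0579
```

View pics/w12.png

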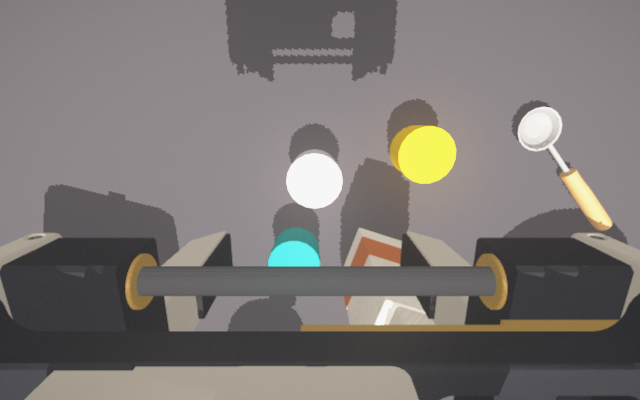

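The white jar is at (314,180), clear of yellow (425,155), turquoise (294,262) and the carton. I'll grip it at its cap.

Request:
arm_command(xyz=[[-3.5,0,-20],[0,0,-40],[0,0,-45],[0,0,-45],[0,0,-35],[0,0,-20],[0,0,0],[0,0,0]], spin=[0,0,0,0,0,0,0,0])

```text
time: 29.3
tool_pos: [0.4989, -0.3586, 0.2109]
tool_rot: [3.141, 0.0, 1.829]
contact_force: [0.2, -0.9, -0.3]
opening: 0.0915
grip_force: 0.0
```

Request:
arm_command(xyz=[[0,0,0],[0,0,0],[0,0,0],[0,0,0],[0,0,0],[0,0,0],[0,0,0]], spin=[0,0,0,0,0,0,0], jaw=-1, squeeze=20)

```text
time: 30.0
tool_pos: [0.4985, -0.3594, 0.2109]
tool_rot: [3.141, 0.001, 1.827]
contact_force: [-0.1, 0.4, 5.6]
opening: 0.0611
grip_force: 20.0
```

Request:
arm_command(xyz=[[0,0,20],[0,0,40],[0,0,45],[0,0,45],[0,0,45],[0,0,25],[10,30,0],[10,38,0],[12,38,0],[12,38,0],[12,38,0],[12,38,0],[12,38,0],[12,38,0],[12,38,0],[12,38,0],[10,38,0],[10,38,0],[7.5,27.4,0],[0,0,0]], spin=[0,0,0,0,0,0,0,0,0,0,0,0,0,0,0,0,0,0,0,0])

```text
time: 32.0
tool_pos: [0.6419, 0.1198, 0.4285]
tool_rot: [-3.14, -0.002, 1.831]
contact_force: [-1.1, 0.1, -2.5]
opening: 0.0611
grip_force: 20.0
```

Request:
arm_command(xyz=[[0,0,0],[0,0,0],[0,0,0]], spin=[0,0,0])

```text
time: 32.3
tool_pos: [0.6417, 0.1149, 0.4301]
tool_rot: [-3.141, 0.0, 1.825]
contact_force: [-1.2, 0.2, -3.0]
opening: 0.0613
grip_force: 20.0
```

Request:
arm_command(xyz=[[0.3,6,0],[0,5.1,0],[0,0,0],[0,0,0],[0,0,0]], spin=[0,0,0,0,0])

```text
time: 32.8
tool_pos: [0.642, 0.1272, 0.4303]
tool_rot: [3.142, 0.0, 1.827]
contact_force: [0.3, -0.5, -1.6]
opening: 0.0612
grip_force: 20.0
```

Run:
```python
from near import *
shot('w13'); near('w13',.642,.126,[(.273,.282)],.05); near('w13',.642,.126,[(.16,.168),(.172,.180)],.06)
for n in('scene','side'):
    snap(n,n+'13'); near(n+'13',.642,.126,[(.273,.282)],.05); near(n+'13',.642,.126,[(.16,.168),(.172,.18)],.06)
```

```text
[0.642  0.1272 0.4302] [3.142 0.    1.827]
w13 0.273 9351 [636.9 134.6] [69.1 74.5] 65.5 circ [638.6 138.5] 47.9 z 0.2776
w13 0.16 1342 [639.9 144.6] [60.  27.5] 6.9 circ [639.6 145.1] 32.0 z 0.1639
w13 0.172 490 [637.3 144.6] [58.  25.4] 15.2 circ [640.2 133.9] 29.0 z 0.1759
scene13 0.273 220 [644.3 121.3] [96.4 46.5] 9.3 circ [643.1 125.5] 49.1 z 0.2778
scene13 0.16 234 [644.8 128.5] [61.7 60.5] 5.3 circ [643.9 127.7] 40.5 z 0.1644
scene13 0.172 108 [643.8 128.2] [57.4 58.8] 59.1 circ [643.7 127.7] 32.3 z 0.1752
side13 0.273 228 [642.6 118.9] [90.4 49.7] 27.4 circ [641.7 123.5] 47.7 z 0.2788
side13 0.16 196 [642.8 124.2] [62.3 61.7] 7.1 circ [643.9 123.8] 40.1 z 0.1651
side13 0.172 97 [643.6 124.1] [57.6 57.4] 36.9 circ [646.  125.5] 32.2 z 0.1757
```

Request:
arm_command(xyz=[[0,-0.9,-20],[0,0,-16],[0,0,-8],[0,0,-4],[0,0,-2],[0,0,0],[0,0,0]], spin=[0,0,0,0,0,0,0])

```text
time: 33.65
tool_pos: [0.6421, 0.1264, 0.381]
tool_rot: [3.14, 0.0, 1.827]
contact_force: [-0.7, -0.3, -2.0]
opening: 0.0608
grip_force: 20.0
```

Request:
arm_command(xyz=[[0,0,-2],[0,0,-1.5],[0,0,-1],[0,0,0],[0,0,0]], spin=[0,0,0,0,0])

```text
time: 34.15
tool_pos: [0.642, 0.1263, 0.3761]
tool_rot: [3.141, 0.0, 1.827]
contact_force: [-0.4, -0.1, -0.2]
opening: 0.0609
grip_force: 20.0
```

Request:
arm_command(xyz=[[0,0,-0.7],[0,0,0],[0,0,0]], spin=[0,0,0])

```text
time: 34.45
tool_pos: [0.6419, 0.1263, 0.376]
tool_rot: [3.141, 0.0, 1.827]
contact_force: [-2.0, -0.2, 6.5]
opening: 0.061
grip_force: 20.0
```

Request:
arm_command(xyz=[[0,0,0],[0,0,0],[0,0,0],[0,0,0],[0,0,0],[0,0,20],[0,0,30],[0,0,30],[0,-30,10],[0,-30,0],[0,-30,0],[0,0,0],[0,0,0]], spin=[0,0,0,0,0,0,0,0,0,0,0,0,0], jaw=1)

```text
time: 35.75
tool_pos: [0.6421, 0.0358, 0.465]
tool_rot: [3.141, -0.0, 1.826]
contact_force: [0.3, 0.8, 0.3]
opening: 0.0919
grip_force: 0.0
```

Run:
```python
from near import *
shot('w14'); near('w14',.642,.127,[(.216,.23)],.05)
c=snap('scene','scene14'); near('scene14',.642,.127,[(.216,.23)],.045)
cv2.imwrite('pics/s14.png',cv2.resize(c['img'][100:260,240:500][:,:,::-1],(780,480),interpolation=2))
```

```text
[0.6421 0.0366 0.465 ] [ 3.141e+00 -1.000e-03  1.827e+00]
w14 0.216 7047 [641.4 127.8] [61.  60.8] 60.7 circ [641.5 127.9] 31.1 z 0.2231
scene14 0.216 289 [643.6 128.7] [60.1 62.4] 77.9 circ [643.3 127.7] 32.3 z 0.2231
```

View pics/s14.png

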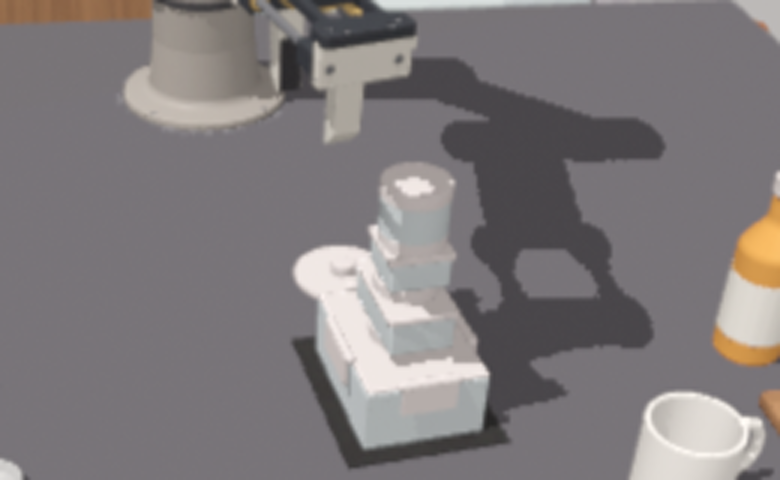

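The crop shows the full stack upright, with the jar top at (415,185) and 223 mm up, exactly the expected 165+58. The gripper is clear, so I'm handing in.

```bash
python3 -c "
from cell import *
print(hand_in())"
```

```text
the job is handed in; nothing more can be done
None
```

The job is done and handed in: the lid is snapped home under all four clips, and the tub, pot and jar are stacked upright on it in that order, with about 36 s of the 128 s used.

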